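# Index the swing-arm parts dish one hole towards the piston

## Task

Hook a fingertip under the pull ring and lift the spring index pin out of its hole, swing the arm with the parts dish exactly one hole towards the side where the piston stands, and let the pin drop fully home in that hole. Only hook and push the ring, do not pinch it or force it, leave the piston, bottle, socket and screwdriver where they are, and finish with the hand clear.

Things in the scene. Friction and masses are not known exactly. Their poses are not given: they have to be found in the camera images.
- stand: Fixed stand on the bench: low blue foot with a fan-shaped steel index plate, radius 158 mm, top 42 mm above the bench. Origin on the vertical pivot axis, on the bench; x points along the arm at its start (middle hole), y left seen from the pivot, z up. Five 12 mm holes, 130 mm from the pivot, at -0.70, -0.35, 0, 0.35, 0.70 rad from x. Pivot cap: 24 mm radius, up to 75 mm above the bench.
- swing_arm (a joint): Angle of the swing arm about the pivot, rad: 0 = middle hole (start; play 0.015), positive towards the stand's +y; one hole is 0.35; stops at -0.75 and 0.75. Aluminium bar 36 mm wide, top 57 mm above the bench, from 30 mm behind to 195 mm before the pivot. With the pin out it swings lightly (about 1 N at the ring) and stays where it is left; with the pin in a hole it is locked.
- index_pin (a joint): Lift of the index pin, m: 0 = fully down in a hole (12 mm deep), 0.012 = tip on the plate's top, 0.030 = upper stop. A spring pushes it down, 3.5 N at 0 and 5.5 N at 0.020; it drops into a hole when let go above one. 8 mm thick, rounded end, 130 mm from the pivot, in a guide boss on the arm (22 mm diameter, top 82 mm above the bench).
- ring_centre (a point): Centre of the steel pull ring on the pin: 54 mm inside, 66 mm outside diameter, 6 mm wire, upright across the arm, open along the arm: a finger enters from the pivot's side, pointing outwards and down, 45 degrees from vertical. 130 mm from the pivot, 120 mm above the bench with the pin down; moves with pin and arm. Axes: x outwards along the arm, y left, z up. It does not turn or fold.
- dish_centre (a point): Centre of the inner floor of the round steel parts dish fixed on the arm's end, 112 mm across, rim 84 mm above the bench, 240 mm from the pivot axis; a few bolts and nuts lie in it and stay in it. Moves with the arm.
- piston: Loose plain aluminium engine piston, 80 mm diameter, 75 mm high, standing upright to the left or to the right of the arm; shows which way to swing. Origin: centre of its underside. Leave it.
- bottle: Loose white plastic bottle, 60 mm diameter, 150 mm high, upright on the other side from the piston. Origin: centre of its underside. Leave it.
- socket: Loose steel wrench socket, 32 mm diameter, 45 mm high, upright beside the stand. Origin: centre of its underside. Leave it.
- screwdriver: Loose red-handled screwdriver, about 200 mm long, lying flat beside the stand. Origin: at the middle of its length, on the bench; its own x runs from handle to tip. Leave it.
There are look-alikes about, which are no part of the job. Several things look just like the piston: the one meant starts farthest from the robot's base.

How it is judged (in metres and radians):
On the way:
1. The index pin is lifted out of the middle hole (10 mm or more) by its ring (value of joint index_pin above 0.01 m and contact force between the fingers and index_pin above 0.3 N), for 0.1 s.
At the end, for the whole second after the job is handed in: The arm is at rest in the hole next to the middle one on the piston's side (0.35 rad from the middle, within 0.03) and the pin is down in it (lift under 3 mm) (((y of piston in the frame of stand above 0 m and value of joint swing_arm between 0.32 and 0.38 rad) or (not (y of piston in the frame of stand above 0 m) and value of joint swing_arm between -0.38 and -0.32 rad)) and value of joint index_pin below 0.003 m and velocity of joint swing_arm between -0.03 and 0.03 rad/s); the robot touches nothing.
It fails at once if The socket is lifted or pushed away (moved more than 30 mm) (distance of socket from where it was at the start of the episode above 0.03 m).
It fails at once if The screwdriver is lifted or pushed away (moved more than 30 mm) (distance of screwdriver from where it was at the start of the episode above 0.03 m).
It fails at once if The aluminium piston is lifted or pushed away (moved more than 30 mm) or tipped over (distance of piston from where it was at the start of the episode above 0.03 m or angle between piston's own z axis and vertical above 0.5 rad).
It fails at once if The white bottle is lifted or pushed away (moved more than 30 mm) or tipped over (distance of bottle from where it was at the start of the episode above 0.03 m or angle between bottle's own z axis and vertical above 0.5 rad).
It fails at once if The ring is pinched or forced (more than 40 N between the fingers and the ring) (contact force between the fingers and index_pin above 40 N).
It also fails if it takes over 38 s, if anything falls off the work surface, if the arm or the gripper's body presses on something with over 40 N, if the wrist force passes 120 N, or if a joint passes its speed limit or range.

## Robot

A 6-joint arm with a two-finger parallel gripper is mounted at the origin on the work surface. World frame = base frame: x ahead of the robot, y to its left, z up, the work surface at z = 0. Lengths are in mm, angles in degrees, forces in N, time in s.
With the tool pointing down it reaches from about 275 to 775 mm from the base axis. Payload 14.6 kg.
Tool frame: the origin (TCP) lies midway between the tips of the shut fingers; the grasp point (between the pads) lies 19 mm behind it (bot.grip_depth is the distance from the TCP to the grasp point, in mm); z points along the fingers, y is the line along which they close (so a half turn about z gives the same grasp; the last joint's range is limited). The gripper opens to 85 mm and grips with 20 to 120 N. Pads are 22 mm wide; open, the fingers measure 114 mm over their backs; the gripper's body (76 mm by 85 mm) begins 54 mm behind the grasp point. The pads swing forward as they close: fully open they stand 13 mm farther back than shut.
Start: joints at [-80.518, 15.075, -2.767, 72.158, 0, 81.102], TCP at [165.54, -498.222, 194.378] pointing down, gripper open.
Joint ranges: [-151.79, 151.79], [-50.71, 97.33], [-67.44, 78.34], [-121.81, 120.89], [-77.56, 73.72], [-180, 180]. Speed limits (degrees/s): [108.29, 108.29, 147.25, 159.86, 180, 180].

## Interface

Orientations are given as [roll, pitch, yaw] about the fixed x, y, z axes, in that order (R = Rz(yaw) Ry(pitch) Rx(roll)).
In Python, from station import bot, camera, job gives the robot as it stands.
- The arm moves only by the tool play_rows, never from a script. Its argument "increments" is a list of rows, each a list of 5 numbers: the opening in per cent of the stroke, from 0 (shut) to 100 (fully open), then the shift along the world's x, y, z in cm, then the turn about the world's z in degrees. In form: [[fingers, tx, ty, tz, spin], ...]. A call has exactly 5 rows; each row is the pose to reach, as a shift and turn from the pose commanded when the call began; what a row does not reach only later rows make up. A row lasts 1/8 s, in which the tool goes at most 62.5 mm and 10.7 degrees, less where a joint would pass 70% of its speed; a pose out of reach is approached as far as the arm can. A call with a gripper value outside its range is refused whole. The fingers move at their own pace and stop on an object; "squeeze" is the grip in N (left out, the last holds). Time passes only in rows, so rows that repeat a pose let the fingers close, or fill a call up. It gives the time, the measured TCP pose, the force, the opening and the grip force at its end, in the units of the state.
- bot.read_state(): the state, without advancing time (a new reading comes with each control period).
- camera(name): name is "scene" or "top"; returns a dict with "frame" (384x512x3 uint8, red, green, blue), "camera_matrix" (3x3 intrinsics, pixels), "extrinsics" (4x4, takes a point from world to camera coordinates). Camera axes: x right, y down, z forward; pixel columns grow to the right and rows downward; lengths in mm; the calibration is good to about 2 mm. A picture is of the moment at which its call begins. There is no depth.
- job.sign_off(): hands the job in; it is judged then, once.
The state is a dict: "time": time; "joint_pos": joint angles; "qvel": joint speeds; "joint_torque": joint torques, N m; "position": TCP position; "tool_rot": TCP orientation; "ft_force": force on the tool from outside, world axes, zero at the start; "moment": the same for the moment, N m; "gripper_width": opening from 0.0 (shut) to 1.0 (fully open); "grasp_force": force on a finger pad.
Only numpy, scipy, OpenCV 4.12 (cv2) and the standard library are available. Lean on these libraries where they do the work, as an engineer would, in place of code of your own. Each camera call takes 0.05 s, during which the arm holds its last target. There are 200 camera calls.

## Working session

There is one attempt and no reset: what is moved stays moved. The work goes in short steps, Python scripts to look and compute and a tool call to move; the robot and the scene stay as the last step left them, time stands still between calls to the robot, and variables do not carry over. Pictures are saved under pics/ and viewed, at most 10 in all, crops included, and the job is handed in when it is done.

Besides the shell and the picture viewer there is one more tool, called after "Emit:" as name(argument=value, ...), one argument or row to a line, values as JSON. play_rows: Moves the arm, as the interface text tells. Its arguments: {"type":"object","properties":{"increments":{"type":"array"},"squeeze":{"type":"number"}},"required":["increments"]}

```bash
mkdir -p pics
python3 - <<'E'
from station import bot,camera,job
import cv2,numpy as np
for n in ("scene","top"):
    c=camera(n); cv2.imwrite(f"pics/{n}0.png",c["frame"][:,:,::-1]); np.savez(f"{n}0.npz",**c)
    print(n,c["camera_matrix"].round(1).tolist(),c["extrinsics"].round(3).tolist())
print(bot.read_state())
E
```

```text
scene [[442.6, 0.0, 259.3], [0.0, 442.6, 189.0], [0.0, 0.0, 1.0]] [[-0.331, 0.944, 0.004, 173.026], [0.581, 0.208, -0.787, -225.976], [-0.743, -0.258, -0.617, 1532.593], [0.0, 0.0, 0.0, 1.0]]
top [[415.5, 0.0, 248.5], [0.0, 415.5, 193.3], [0.0, 0.0, 1.0]] [[0.018, -1.0, -0.023, 29.601], [-0.995, -0.016, -0.094, 531.422], [0.094, 0.025, -0.995, 1093.859], [0.0, 0.0, 0.0, 1.0]]
{'time': 0.1, 'joint_pos': array([-8.05187676e+01,  1.50963597e+01, -2.79994848e+00,  7.21587100e+01,
        2.45946674e-04,  8.11023777e+01]), 'qvel': array([ 0.0146369 , -0.09200062,  0.04886407, -0.04620214, -0.02644569,
        0.08210354]), 'joint_torque': array([ 2.90442200e-03, -6.38576102e+01,  3.85064793e+01,  1.00120978e-02,
       -7.41453704e-06, -2.26367882e-05]), 'position': array([ 165.48472788, -497.93893147,  193.97193783]), 'tool_rot': array([-1.79945682e+02, -8.75262346e-03,  1.83788505e+01]), 'ft_force': array([-0.20193638, -0.14901783, -0.76803522]), 'moment': array([ 0.04257303, -0.04906256,  0.02306283]), 'grasp_force': 0.0, 'gripper_width': 0.9977683859780315}
```

View pics/scene0.png

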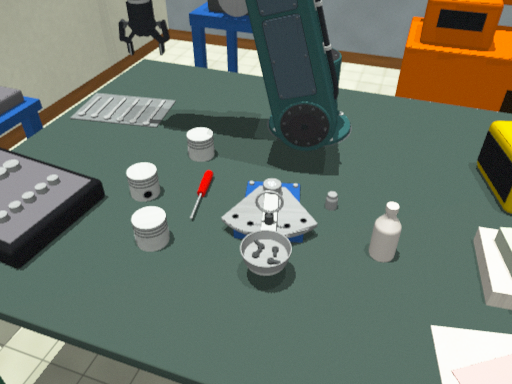

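View pics/top0.png

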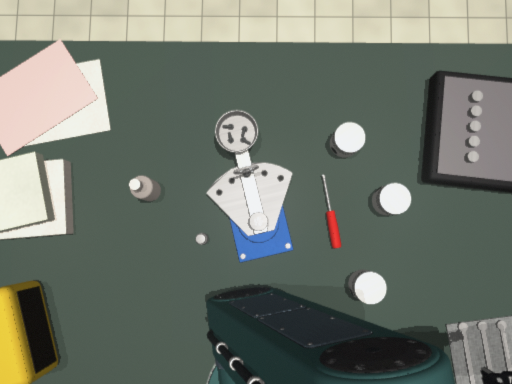

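The top view shows three piston look-alikes at (349,138), (395,198) and (369,287). All three are on the right of the arm. The bottle is at (145,188), the pivot cap at (258,221) and the dish at (237,131). Next I'll measure positions and crop in on the stand and pistons.

```bash
cat > h.py <<'E'
import numpy as np,cv2
def ray(c,uv):
    K,E=c["camera_matrix"],c["extrinsics"];R,t=E[:3,:3],E[:3,3]
    return -R.T@t, R.T@np.linalg.solve(K,[uv[0],uv[1],1.])
def onz(c,uv,z):
    o,d=ray(c,uv); return o+d*(z-o[2])/d[2]
def proj(c,p):
    q=c["camera_matrix"]@(c["extrinsics"]@np.r_[p,1])[:3]; return q[:2]/q[2]
E
python3 - <<'E'
from h import *
from station import bot
print([a for a in dir(bot) if a[0]!='_'])
t=np.load("top0.npz");s=np.load("scene0.npz")
for uv in [(349.5,137),(395,198),(369.5,287)]:
    p=onz(t,uv,75); print("piston",uv,p.round(),np.hypot(p[0],p[1]).round(), proj(s,p).round())
f=t["frame"]
hsv=cv2.cvtColor(f,cv2.COLOR_RGB2HSV)
m=((hsv[...,1]<60)&(hsv[...,2]>225)).astype(np.uint8)
print("bottle",onz(t,(137,184),150).round(),"socket",onz(t,(201,239),45).round())
# bright disc of pivot cap / dish rim by Hough
g=cv2.cvtColor(f,cv2.COLOR_RGB2GRAY)
def circ(x0,x1,y0,y1,r0,r1):
    b=cv2.resize(g[y0:y1,x0:x1],None,fx=4,fy=4,interpolation=cv2.INTER_CUBIC)
    c=cv2.HoughCircles(b,cv2.HOUGH_GRADIENT,1,200,param1=120,param2=15,minRadius=r0*4,maxRadius=r1*4)
    return None if c is None else (c[0,0]/4+[x0,y0,0]).round(1)
cap=circ(240,278,203,241,7,13);dish=circ(205,270,100,165,18,26)
P=onz(t,cap[:2],75);D=onz(t,dish[:2],84)
a=np.arctan2(*(D-P)[1::-1]);print(cap,dish,P.round(1),D.round(1),np.hypot(*(D-P)[:2]),np.degrees(a))
for u0,u1,v0,v1,c,n in [(205,300,95,260,t,"a"),(210,330,170,280,s,"b")]:
    im=cv2.resize(c["frame"][v0:v1,u0:u1],None,fx=4 if n=="b" else 3.5,fy=4 if n=="b" else 3.5,interpolation=cv2.INTER_CUBIC)
    if n=="a": A=im
    else: B=im
h=max(A.shape[0],B.shape[0]);pad=lambda i:cv2.copyMakeBorder(i,0,h-i.shape[0],0,0,cv2.BORDER_CONSTANT)
im=np.hstack([pad(A),pad(B)])[:600,:];im=im[:,:812];im=cv2.resize(im,None,fx=min(1,800/im.shape[1]),fy=min(1,800/im.shape[1]))
cv2.imwrite("pics/crop1.png",im[:,:,::-1]);
cv2.imwrite("pics/crop2.png",cv2.resize(f[110:310,310:430],None,fx=3,fy=3,interpolation=cv2.INTER_CUBIC)[:,:,::-1])
E
```

```text
['PlanningError', 'grip_depth', 'read_state']
piston (349.5, 137) [ 677. -222.   75.] 712.0 [149. 216.]
piston (395, 198) [ 520. -336.   75.] 619.0 [141. 169.]
piston (369.5, 287) [ 295. -270.   75.] 400.0 [200. 133.]
bottle [537. 305. 150.] socket [407. 161.  45.]
[256.6 222.1   8.9] [236.4 131.1  21.5] [452.6  15.5  75. ] [686.7  71.6  84. ] 240.74431034065168 13.480965395383453
```

View pics/crop1.png

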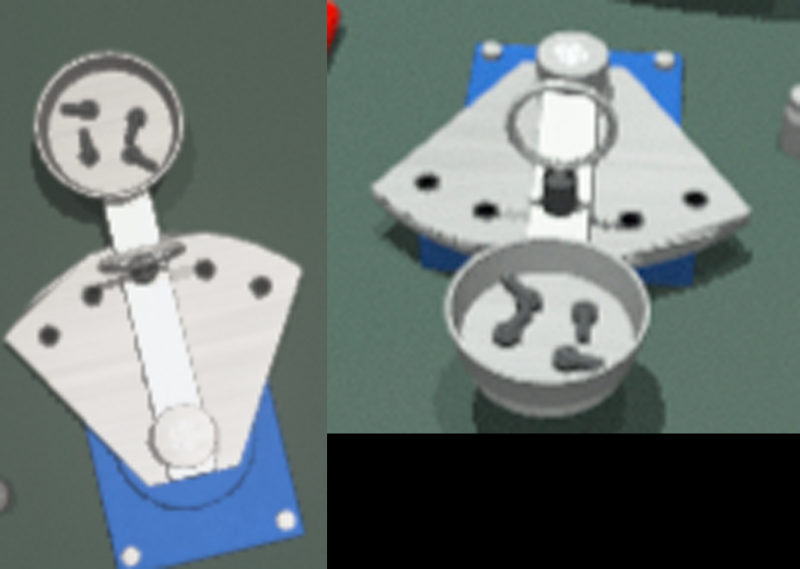

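View pics/crop2.png

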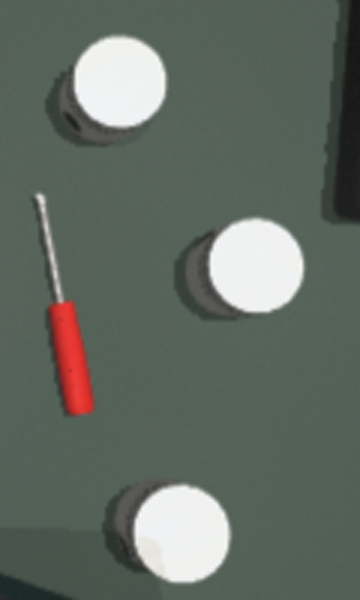

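Piston candidates in the top view are (349,138) at 712 mm from the base, (395,198) at 619 mm and (369,287) at 400 mm. The one meant is at (349,138) because it is the farthest. It stands on the arm's right (stand −y), and the crop confirms a plain piston there, so the swing is −0.35 rad.

The tool stays vertical. I'll therefore put the fingertips either side of the ring's top wire and bring the pads through the ring, so their upper ledge hooks under the wire.

Emit:
play_rows(
  increments=[
    [40,3.6,4.8,0.5,8],
    [40,7.2,9.6,1,16],
    [40,10.9,14.3,1.5,24],
    [40,14.5,19.1,2,32],
    [40,18.1,23.9,2.5,40],
  ],
  squeeze=20,
)

```text
time: 0.72
position: [347.3, -257.5, 219.5]
tool_rot: [180.0, -0.0, 58.6]
ft_force: [0.5, -0.7, -0.2]
gripper_width: 0.404
grasp_force: 0.0
```

Emit:
play_rows(
  increments=[
    [40,3.6,4.8,0.3,8],
    [40,7.2,9.6,0.6,16],
    [40,10.9,14.3,0.9,24],
    [40,14.5,19.1,1.1,32],
    [40,18.1,23.9,1.1,40],
  ],
)

```text
time: 1.35
position: [528.5, -18.3, 230.4]
tool_rot: [180.0, 0.0, 98.7]
ft_force: [0.8, -1.3, -0.2]
gripper_width: 0.398
grasp_force: 0.0
```

Run:
```python
from h import *
from station import bot,camera
t=np.load("top0.npz");s=np.load("scene0.npz")
P=np.array([452.6,15.5]);a=np.radians(13.5);R=np.r_[P+130*np.array([np.cos(a),np.sin(a)]),120]
print(R,proj(s,R),"seen 269.6,201.7;",proj(t,R+[0,0,30]),"seen 246.5,169.5")
print("z=150 from top",onz(t,(246.5,169.5),150))
st=bot.read_state();print(st["time"],st["position"],st["tool_rot"],st["gripper_width"])
```

```text
[579.00808965  45.8478973  120.        ] [270.19492972 200.26281835] seen 269.6,201.7; [244.71339793 168.47223995] seen 246.5,169.5
z=150 from top [576.572831    41.49983196 150.        ]
1.35 [528.4571045  -18.30614811 230.35873531] [1.79997362e+02 7.78179402e-03 9.86569539e+01] 0.39772742983281256
```

Emit:
play_rows(
  increments=[
    [40,2.5,3.2,0,5],
    [40,5,6.4,0,5],
    [40,5,6.4,-2,5],
    [40,5,6.4,-4,5],
    [40,5,6.4,-4,5],
  ],
)

```text
time: 1.98
position: [576.7, 43.9, 189.1]
tool_rot: [-179.8, -0.0, 103.4]
ft_force: [-0.5, 0.5, 0.9]
gripper_width: 0.4
grasp_force: 0.0
```

Run:
```python
from h import *
from station import bot,camera
ims=[]
for n,(u0,u1,v0,v1) in {"scene":(215,325,130,260),"top":(190,300,110,240)}.items():
    c=camera(n);np.savez(n+"1.npz",**c);ims.append(cv2.resize(c["frame"][v0:v1,u0:u1],None,fx=3.6,fy=3.6,interpolation=cv2.INTER_CUBIC))
cv2.imwrite("pics/crop3.png",np.hstack(ims)[:,:,::-1])
print(bot.read_state()["position"])
```

```text
[577.54526814  43.71582358 190.88771493]
```

View pics/crop3.png

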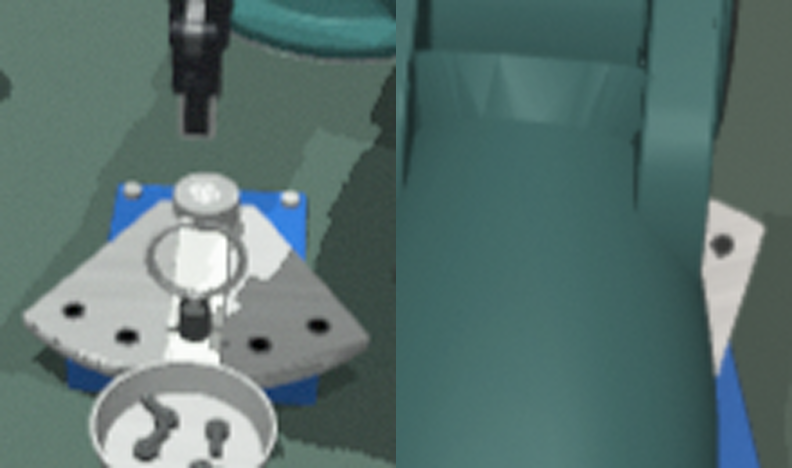

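The scene crop shows the finger centred over the ring (crop column 196 against 197 for the ring). The top view is hidden by the arm. I'll descend with one finger on each side of the top wire.

Emit:
play_rows(
  increments=[
    [40,0,0,-2,0],
    [40,0,0,-3.5,0],
    [40,0,0,-4.5,0],
    [40,0,0,-5.5,0],
    [40,0,0,-6,0],
  ],
)

```text
time: 2.7
position: [577.6, 43.7, 130.2]
tool_rot: [180.0, 0.0, 103.4]
ft_force: [-0.9, 0.2, -0.6]
gripper_width: 0.4
grasp_force: 0.0
```

Emit:
play_rows(
  increments=[
    [40,0,0,-1,0],
    [40,0,0,-2,0],
    [40,0,0,-3,0],
    [40,0,0,-3,0],
    [40,0,0,-3,0],
  ],
)

```text
time: 3.32
position: [577.7, 43.8, 100.6]
tool_rot: [180.0, 0.0, 103.4]
ft_force: [-0.3, -0.2, -0.4]
gripper_width: 0.401
grasp_force: 0.0
```

Emit:
play_rows(
  increments=[
    [30,0,0,0,0],
    [25,0,0,0,0],
    [20,0,0,0,0],
    [18,0,0,0,0],
    [18,0,0,0,0],
  ],
)

```text
time: 3.95
position: [577.5, 43.8, 100.4]
tool_rot: [180.0, 0.0, 103.4]
ft_force: [-0.5, -0.3, -0.7]
gripper_width: 0.181
grasp_force: 0.0
```

Emit:
play_rows(
  increments=[
    [18,0.2,0.05,0,0],
    [18,0.4,0.1,0,0],
    [18,0.6,0.15,0,0],
    [18,0.8,0.2,0,0],
    [18,0.8,0.2,0,0],
  ],
)

```text
time: 4.58
position: [585.7, 45.8, 100.3]
tool_rot: [-180.0, -0.0, 103.4]
ft_force: [-0.6, 0.3, -0.2]
gripper_width: 0.181
grasp_force: 0.0
```

Emit:
play_rows(
  increments=[
    [18,0.1,0.02,0,0],
    [18,0.2,0.05,0,0],
    [18,0.3,0.07,0,0],
    [18,0.3,0.07,0,0],
    [18,0.3,0.07,0,0],
  ],
)

```text
time: 5.2
position: [586.6, 46.1, 100.2]
tool_rot: [-179.8, 0.0, 103.4]
ft_force: [-10.6, -3.1, 6.4]
gripper_width: 0.182
grasp_force: 5.9
```

Emit:
play_rows(
  increments=[
    [18,0,0,0.1,0],
    [18,0,0,0.2,0],
    [18,0,0,0.3,0],
    [18,0,0,0.4,0],
    [18,0,0,0.5,0],
  ],
)

```text
time: 5.82
position: [586.4, 46.1, 104.4]
tool_rot: [-179.7, -0.0, 103.4]
ft_force: [-9.1, -3.7, -4.5]
gripper_width: 0.179
grasp_force: 4.5
```

Emit:
play_rows(
  increments=[
    [18,0,0,0.1,0],
    [18,0,0,0.2,0],
    [18,0,0,0.3,0],
    [18,0,0,0.4,0],
    [18,0,0,0.5,0],
  ],
)

```text
time: 6.45
position: [586.4, 46.1, 109.3]
tool_rot: [-179.7, -0.0, 103.4]
ft_force: [-8.7, -3.1, -5.1]
gripper_width: 0.179
grasp_force: 4.4
```

Run:
```python
from h import *
from station import bot,camera
c=camera("scene");np.savez("scene2.npz",**c)
cv2.imwrite("pics/crop4.png",cv2.resize(c["frame"][150:250,215:325],None,fx=6,fy=6,interpolation=cv2.INTER_CUBIC)[:,:,::-1])
```

```text
(no output)
```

View pics/crop4.png

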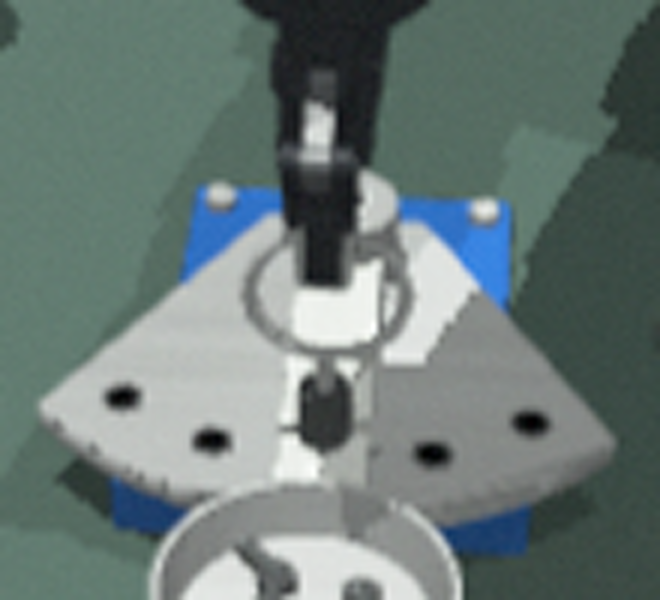

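The crop shows the ring's bottom at about row 350 (image row 208), against 212 before. The pin has risen about as far as the hand, roughly 9 mm. I'll lift further.

Emit:
play_rows(
  increments=[
    [18,0,0,0.2,0],
    [18,0,0,0.4,0],
    [18,0,0,0.6,0],
    [18,0,0,0.8,0],
    [18,0,0,0.8,0],
  ],
)

```text
time: 7.12
position: [586.4, 46.2, 117.3]
tool_rot: [-179.7, -0.0, 103.4]
ft_force: [-7.7, -2.9, -6.2]
gripper_width: 0.18
grasp_force: 4.4
```

Emit:
play_rows(
  increments=[
    [18,0.1,-0.48,0,-2],
    [18,0.18,-0.96,0,-4],
    [18,0.25,-1.44,0,-6],
    [18,0.3,-1.92,0,-8],
    [18,0.33,-2.41,0,-10],
  ],
)

```text
time: 7.75
position: [590.2, 22.5, 117.5]
tool_rot: [-179.8, -0.0, 93.3]
ft_force: [-6.8, 0.7, -4.1]
gripper_width: 0.177
grasp_force: 3.0
```

Emit:
play_rows(
  increments=[
    [18,0.06,-0.49,0,-2],
    [18,0.06,-0.97,0,-4],
    [18,0.04,-1.46,0,-6],
    [18,0.01,-1.94,0,-8],
    [18,-0.04,-2.43,0,-10],
  ],
)

```text
time: 8.38
position: [590.0, -1.8, 117.6]
tool_rot: [-179.8, -0.0, 83.3]
ft_force: [-0.8, 0.1, -1.0]
gripper_width: 0.182
grasp_force: 0.0
```

```bash
cat > look.py <<'E'
from h import *
from station import bot,camera
import sys
c=camera("scene");np.savez("scene_l.npz",**c);f=c["frame"]
# dish rim: fit ellipse to bright/grey low-saturation blob edges; fall back to Hough
P=np.array([452.6,15.5]);g=cv2.cvtColor(f,cv2.COLOR_RGB2GRAY)
def mask(fr):
    h=cv2.cvtColor(fr,cv2.COLOR_RGB2HSV);return ((h[...,1]<40)&(h[...,2]>90)).astype(np.uint8)
def score(a,im,z=84):
    D=P+240*np.array([np.cos(a),np.sin(a)]);v=[]
    for b in np.linspace(0,2*np.pi,120):
        i,o=[proj(c,np.r_[D+r*np.array([np.cos(b),np.sin(b)]),z]) for r in (56,68)]
        s=lambda p:float(cv2.getRectSubPix(im,(1,1),tuple(map(float,p)))[0,0]);v.append(s(i)-s(o))
    return np.mean(v)
A=np.radians(np.arange(-15,20,.25))
for nm,fr in(("start",np.load("scene0.npz")["frame"]),("now",f)):
    im=cv2.cvtColor(fr,cv2.COLOR_RGB2GRAY);sc=[score(a,im) for a in A];print(nm,np.degrees(A[np.argmax(sc)]),max(sc))
if len(sys.argv)>1: cv2.imwrite(sys.argv[1],cv2.resize(f[150:270,200:330],None,fx=5,fy=5,interpolation=cv2.INTER_CUBIC)[:,:,::-1])
s=bot.read_state();print(s["time"],s["position"].round(1),s["ft_force"].round(1))
E
python3 look.py pics/crop5.png
```

```text
start 13.25 52.525
now -7.250000000000001 54.1
8.425 [590.8  -2.4 117.9] [ 0.1 -1.1 -0.4]
```

View pics/crop5.png

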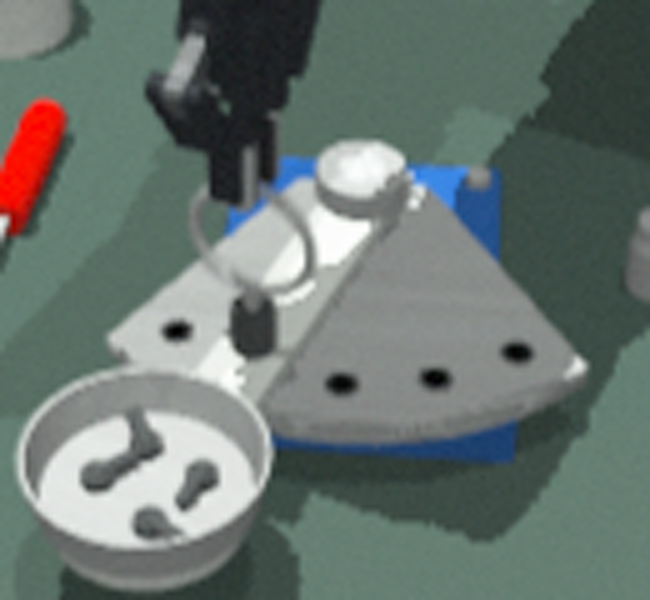

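Run:
```python
from h import *
c=np.load("scene_l.npz");P=np.array([452.6,15.5])
for a in(-6.6,-7.25):
  for dz in(0,12):
    a_=np.radians(a);q=P+130*np.array([np.cos(a_),np.sin(a_)])
    print(a,dz,*[ (z,((proj(c,np.r_[q,z+dz])-[200,150])*5).round()) for z in (87,93,120)],"boss",((proj(c,np.r_[q,82])-[200,150])*5).round())
    L=[q+np.array([-np.sin(a_),np.cos(a_)])*s for s in(30,-30)]
    print([((proj(c,np.r_[l,120+dz])-[200,150])*5).round() for l in L])
```

```text
-6.6 0 (87, array([257., 288.])) (93, array([257., 278.])) (120, array([256., 234.])) boss [257. 296.]
[array([315., 252.]), array([199., 216.])]
-6.6 12 (87, array([257., 269.])) (93, array([257., 259.])) (120, array([256., 214.])) boss [257. 296.]
[array([315., 232.]), array([199., 196.])]
-7.25 0 (87, array([254., 287.])) (93, array([254., 277.])) (120, array([254., 233.])) boss [254. 295.]
[array([311., 252.]), array([197., 215.])]
-7.25 12 (87, array([254., 268.])) (93, array([254., 258.])) (120, array([253., 213.])) boss [254. 295.]
[array([312., 231.]), array([196., 195.])]
```

The ring's wire is seen at (197,220) and (308,250), which matches the predicted positions for a fully down pin (0 mm lift). The pin has dropped into the next hole and the hand is unloaded. I'll centre the hand, open the fingers and rise.

Emit:
play_rows(
  increments=[
    [18,-0.4,0.05,0,0],
    [18,-0.8,0.1,0,0],
    [30,-0.8,0.1,0,0],
    [40,-0.8,0.1,0,0],
    [40,-0.8,0.1,0,0],
  ],
)

```text
time: 9.05
position: [583.5, -0.9, 118.4]
tool_rot: [180.0, -0.0, 83.4]
ft_force: [-0.1, -0.4, -0.6]
gripper_width: 0.401
grasp_force: 0.0
```

Emit:
play_rows(
  increments=[
    [40,0,0,1,0],
    [40,0,0,2.5,0],
    [40,0,0,4.5,0],
    [40,0,0,7,0],
    [40,0,0,9,0],
  ],
)

```text
time: 9.68
position: [583.7, -1.0, 210.6]
tool_rot: [179.9, 0.0, 83.4]
ft_force: [1.0, 0.4, 0.3]
gripper_width: 0.398
grasp_force: 0.0
```

Emit:
play_rows(
  increments=[
    [40,-2,0,3,0],
    [40,-6,0,4,0],
    [40,-12,0,4,0],
    [40,-17,0,4,0],
    [40,-17,0,4,0],
  ],
)

```text
time: 10.3
position: [411.0, -0.7, 250.1]
tool_rot: [179.9, 0.0, 83.4]
ft_force: [0.7, -0.7, 0.3]
gripper_width: 0.4
grasp_force: 0.0
```

```bash
python3 look.py pics/crop6.png
```

```text
start 13.25 52.525
now -8.25 48.516666666666666
10.35 [412.9  -0.9 249.9] [-0.  -0.4  0.8]
```

View pics/crop6.png

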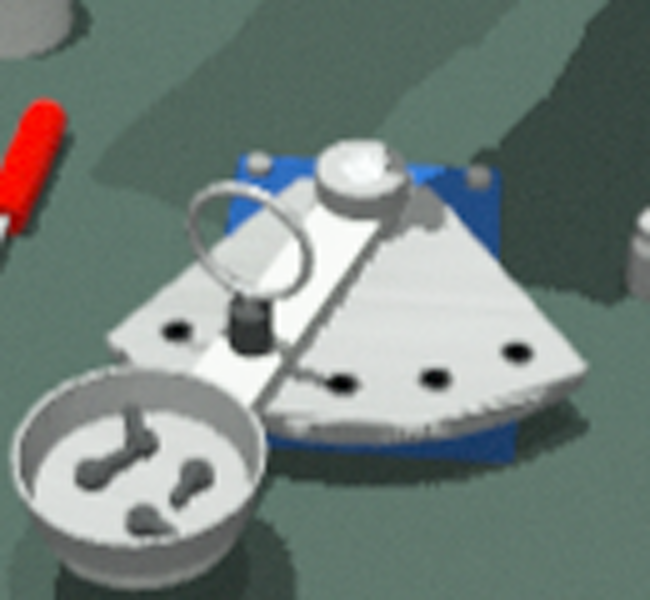

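The last crop shows the arm seated one hole over towards the piston. The ring centre is at about (252,240), which matches a fully down pin once the same small offset seen at the start is allowed for. The hand is clear, so I'm handing in.

```bash
python3 -c "
from station import job
print(job.sign_off())"
```

```text
the job is handed in; nothing more can be done
None
```

I hooked the pin out by its ring, swung the arm one hole towards the piston (−0.35 rad), let the pin drop home and signed the job off with the hand clear; the last picture shows the pin fully down, but no score came back.

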